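Loosen the end plug of the brown sample cell with the ratchet

ROBOT

A 7-joint arm with a two-finger parallel gripper is mounted at the origin on the work surface. World frame = base frame: x ahead of the robot, y to its left, z up, the work surface at z = 0. Lengths are in mm, angles in rad, forces in N, time in s.
With the tool pointing down it reaches from about 425 to 875 mm from the base axis. Payload 4.7 kg.
Tool frame: the origin (TCP) lies between the finger pads; the fingertips stand 11 mm ahead of it and the grasp point (between the pads) lies 8 mm behind it; y points along the fingers, x is the direction in which the jaws open and shut, and the axes are right-handed (so a half turn about y gives the same grasp; the last joint's range is limited). The gripper opens to 85 mm and grips with 20 to 120 N. Pads are 22 mm wide; open, the fingers measure 114 mm over their backs; the gripper's body (76 mm by 85 mm) begins 54 mm behind the grasp point. The pads swing forward as they close: fully open they stand 13 mm farther back than shut.
Start: joints at [-1.243, 0.321, -0.07, 1.45, 0.023, 1.371, -0.057], TCP at [200.665, 618.269, 242.349] pointing down, gripper open.
Joint ranges: [-2.86, 2.86], [-0.3, 2.09], [-1.38, 1.24], [0.06, 2.45], [-1.56, 4.7], [0.09, 2.05], [-2.69, 2.69]. Speed limits (rad/s): [2.57, 2.57, 3.14, 3.14, 3.14, 3.14, 3.14].

INTERFACE

Orientations are given as a rotation vector (axis times angle).
In Python, from plant import * gives the robot as it stands.
- The arm moves only by the tool step_arm, never from a script. Its argument "steps" is a list of rows, each a list of 2 entries, a list of its own where there are three numbers: the shift along the tool's x, y, z in cm, then the turn about the tool's y in rad. A call has 1 to 5 rows; each row shifts and turns the pose as measured when the row begins, along the tool's axes as they then stand; what a row does not reach is not made up. A row lasts 1/10 s, in which the tool goes at most 50 mm and 8.59 degrees, less where a joint would pass 70% of its speed; a pose out of reach is approached as far as the arm can. A call is refused whole if a number of a shift passes 5 or a number of a turn 0.15, either way. A call with a gripper value outside its range is refused whole. "claw" is the closure in counts, from 0 (fully open) to 255 (shut), set as the call begins (left out, the last holds). The fingers move at their own pace and stop on an object; the grip force is fixed at half the most. Time passes only in rows, so rows that do not move let the fingers close. It gives the time, the measured TCP pose, the force and the opening at its end, in the units of the state.
- get_obs(): the state, without advancing time (a new reading comes with each control period).
- read_camera(name): name is "scene" or "top" or "wrist"; returns (picture, depth): 420x560x3 uint8, blue, green, red; 420x560 float32, mm along the optical axis (not along the pixel's ray), 0 where there is no reading.
- camera_info(name): a dict with "fx", "fy", "cx", "cy" (pixels), "D" ([k1, k2, p1, p2, k3] as OpenCV has them; the pictures are not rectified), "extrinsics" (4x4, takes a point from camera to world coordinates). Camera axes: x right, y up, looking along -z (the intrinsics and any distortion apply to the point x, -y, -z); pixel columns grow to the right and rows downward; lengths in mm; the calibration is good to about 2 mm. A picture is of the moment at which its call begins: read the wrist's pose just before it. camera_info takes no time and is no camera call; for the wrist camera it gives the pose at the moment of the call.
- finish_job(): hands the job in, once; it reports no verdict.
The state is a dict: "clock": time; "joints": joint angles; "dq": joint speeds; "effort": joint torques, N m; "position": TCP position; "tcp_rot": TCP orientation; "contact_force": force on the tool from outside, world axes, zero at the start; "ft_torque": the same for the moment, N m; "gripper_width": finger opening in mm.
Only numpy, scipy, OpenCV 4.12 (cv2) and the standard library are available. Lean on these libraries where they do the work, as an engineer would, in place of code of your own. Each camera call takes 0.05 s, during which the arm holds its last target.

TASK

Two sample cells stand in the scanner, each with a ratchet already seated on its end plug; the dark brown cell has to be opened. Its ratchet is still set to tighten: push its red direction lever counterclockwise (seen from above) right over to the other stop, then swing that ratchet's handle counterclockwise until the brass plug has turned by an eighth of a turn (45 degrees), and let go. Leave the ratchet on the silver cell alone.

Things in the scene. Friction and masses are not known exactly. Their poses are not given: they have to be found in the camera images.
- cell: dark brown round sample cell (120 mm across, 65 mm high; six steel screws, tops at 73) on a white turntable (150 mm across), fixed. Origin on the table, on the cell's vertical axis; plug, ratchet and lever all turn about it. The ratchet's round steel head (52 mm across, top 126 mm above the table) is on this axis.
- cell_grip (a point): point on the axis of the brown cell's ratchet handle: level black rod 22 mm thick, 68 to 178 mm out from the cell's axis (steel neck 16 mm wide inside that). The point is 120 mm out, 113 mm above the table. Push it from the side or grip it; free space below, beyond the turntable. It stays where left; takes 2 N here alone, 5 N when turning the plug.
- cell_tab (a point): centre (141 mm above the table, 34 mm out from the cell's axis) of the upright red thumb tab of the brown cell's ratchet: 12 mm radially, 10 mm wide, upper end at 150 mm, on a flat red arm whose top is at 132 mm. The lever lies on top of the ratchet head, pointing along the handle, turned from it by the lever angle.
- cell_lever (a joint): direction lever's angle (rad) from its handle, positive counterclockwise seen from above: -0.45 tighten stop (starts within 0.1 of it), +0.45 loosen stop. Stays where left; 3 N at the tab; pushed on past its stop it turns the ratchet. Tighten side: a counterclockwise swing runs free. Loosen side: it takes the plug along after up to 30 degrees idle; swinging back runs free.
- cell_plug (a joint): angle (rad) by which the brown cell's brass plug (flange 72 mm across with a black paint mark, under the ratchet) has been loosened: 0 at the start, growing counterclockwise seen from above; 0.785 is an eighth of a turn. The handle can swing at least 95 degrees counterclockwise from its start.
- other_tab (a point): centre of the red thumb tab of the like ratchet on the other, silver cell, which is to be left alone (34 mm out from that cell's axis, 141 mm above the table). That cell has the same sizes; its lever may be on either side.

How it is judged (in metres and radians):
On the way, in this order (a step that is already met when the one before it is completed fails the run):
1. the brown cell's direction lever is on the loosen side, the plug not yet turned (value of joint cell_lever above 0.25 rad and value of joint cell_plug below 0.3 rad), for 0.1 s.
2. the plug has been turned loose (value of joint cell_plug above 0.6 rad), for 0.1 s.
At the end, for the whole second after the job is handed in: The brown cell's brass plug stands loosened by more than 0.6 rad (34 degrees) counterclockwise and is at rest, with the direction lever still on the loosen side (above 0.25 rad) (value of joint cell_lever above 0.25 rad and value of joint cell_plug above 0.6 rad and velocity of joint cell_plug below 0.1 rad/s); the robot touches nothing.
It fails at once if the ratchet on the silver cell is turned or its lever flipped (its tab moves more than 15 mm) (distance of other_tab from where it was at the start of the episode above 0.015 m).
It also fails if it takes over 58 s, if anything falls off the work surface, if the arm or the gripper's body presses on something with over 40 N, if the wrist force passes 120 N, or if a joint passes its speed limit or range.

## Working session

There is one attempt and no reset: what is moved stays moved. The work goes in short steps, Python scripts to look and compute and a tool call to move; the robot and the scene stay as the last step left them, time stands still between calls to the robot, and variables do not carry over. Pictures are saved under pics/ and viewed, and the job is handed in when it is done.

Besides the shell and the picture viewer there is one more tool, called after "Emit:" by a JSON object that holds its "api" and its "payload", one argument or row to a line. step_arm: Moves the arm, as the interface text tells. Its arguments: {"type":"object","properties":{"steps":{"type":"array"},"claw":{"type":"number"}},"required":["steps"]}

```bash
mkdir -p pics; ls
python3 - <<'E'
from plant import *
import cv2
o=get_obs();print(o)
for n in ("scene","top"):
    p,d=read_camera(n);cv2.imwrite(f"pics/{n}0.png",p)
    import numpy as np
    np.save(f"pics/{n}0d.npy",d);print(camera_info(n))
E
```

```text
pics
{'clock': 0.0, 'joints': array([-1.24290029,  0.32185702, -0.07008399,  1.45171375,  0.02256965,
        1.37076333, -0.05689164]), 'dq': array([ 0.00096503,  0.00028399,  0.00129591, -0.00230596, -0.00212879,
       -0.00171254, -0.00057325]), 'effort': array([-6.14636829e-04, -4.93575704e+01, -3.82506950e-01, -3.14327753e+01,
        1.31634987e-02,  1.13559465e-02, -3.28449886e-06]), 'position': array([200.51109067, 617.74976322, 241.18190079]), 'tcp_rot': array([-1.34268822, -0.97392366,  0.97647781]), 'contact_force': array([-0.00732879,  0.22429858,  0.30050995]), 'ft_torque': array([-0.04101779,  0.00175522,  0.02338828]), 'gripper_width': 85.55279212452419}
{'fx': 522.4169331331718, 'fy': 522.4169331331718, 'cx': 292.1997360190169, 'cy': 213.4812341816793, 'D': array([-0.06342114,  0.        ,  0.        ,  0.        ,  0.        ]), 'extrinsics': array([[ 7.04430269e-01, -4.21120006e-01,  5.71345724e-01,
         1.10217833e+03],
       [ 7.09692704e-01,  4.05779565e-01, -5.75915975e-01,
        -5.82186122e+02],
       [ 1.06893196e-02,  8.11172538e-01,  5.84709204e-01,
         6.81879059e+02],
       [ 0.00000000e+00,  0.00000000e+00,  0.00000000e+00,
         1.00000000e+00]])}
{'fx': 394.9181457973919, 'fy': 394.9181457973919, 'cx': 285.4471174149076, 'cy': 208.909298700752, 'D': array([-0.04013287,  0.        ,  0.        ,  0.        ,  0.        ]), 'extrinsics': array([[ 1.90840483e-02,  9.85911529e-01, -1.66175376e-01,
         4.38254314e+02],
       [-9.98862779e-01,  2.60637314e-02,  3.99228088e-02,
        -6.78796316e+00],
       [ 4.36915078e-02,  1.65224510e-01,  9.85287731e-01,
         7.51333252e+02],
       [ 0.00000000e+00,  0.00000000e+00,  0.00000000e+00,
         1.00000000e+00]])}
```

View pics/scene0.png

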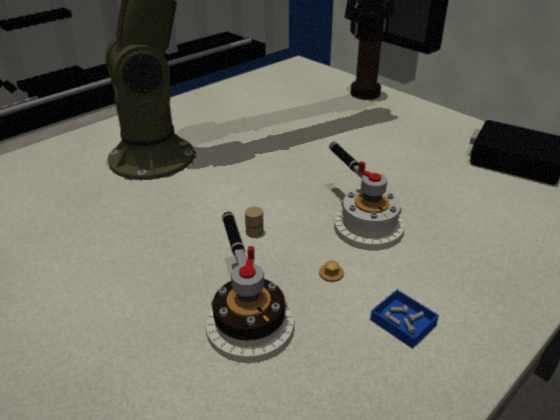

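View pics/top0.png

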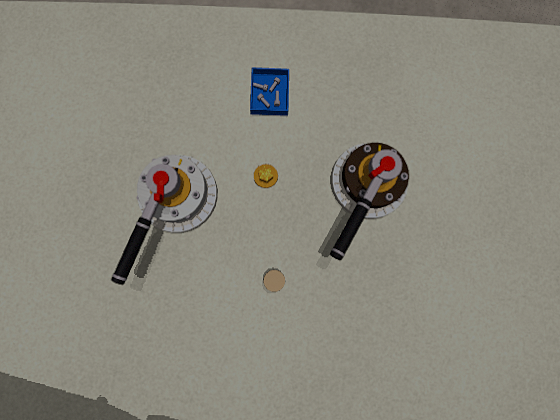

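```bash
python3 -c "
from scipy.spatial.transform import Rotation as R
print(R.from_rotvec([-1.34268822, -0.97392366,  0.97647781]).as_matrix())"
```

```text
[[ 3.08639592e-01 -5.37640664e-04 -9.51178907e-01]
 [ 9.51177053e-01 -1.87940864e-03  3.08640053e-01]
 [-1.95359129e-03 -9.99998089e-01 -6.86684539e-05]]
```

```bash
cat > h.py <<'E'
import numpy as np, cv2
from plant import *
def ray(ci,uv):
    K=np.array([[ci['fx'],0,ci['cx']],[0,ci['fy'],ci['cy']],[0,0,1]])
    p=cv2.undistortPoints(np.array(uv,float).reshape(-1,1,2),K,np.array(ci['D']))[:,0]
    d=np.c_[p[:,0],-p[:,1],-np.ones(len(p))]
    E=ci['extrinsics']; return E[:3,3], d@E[:3,:3].T
def onplane(ci,uv,z):
    c,d=ray(ci,uv); return c+d*((z-c[2])/d[:,2:3])
def cloud(ci,dep):
    v,u=np.mgrid[0:dep.shape[0],0:dep.shape[1]]
    c,d=ray(ci,np.c_[u.ravel(),v.ravel()])
    return (c+d*dep.reshape(-1,1)).reshape(*dep.shape,3)
E
python3 - <<'E'
from h import *
for n in ("top","scene"):
    ci=camera_info(n);p=cv2.imread(f"pics/{n}0.png");d=np.load(f"pics/{n}0d.npy")
    P=cloud(ci,d);ok=d>0
    hsv=cv2.cvtColor(p,cv2.COLOR_BGR2HSV)
    red=((hsv[...,0]<6)|(hsv[...,0]>174))&(hsv[...,1]>180)&(hsv[...,2]>90)
    k,L,S,C=cv2.connectedComponentsWithStats(red.astype(np.uint8))
    print(n,"table z",np.median(P[...,2][ok]))
    for i in range(1,k):
        if S[i,4]<15: continue
        q=P[(L==i)&ok]; print(S[i],C[i],"z pct",np.percentile(q[:,2],[5,50,95]).round(1))
        t=q[q[:,2]>140]; print("  tab",len(t),t.mean(0).round(1) if len(t) else None)
        # head top
        m=q.mean(0); r=ok&(np.hypot(P[...,0]-m[0],P[...,1]-m[1])<70)
        hs=P[r&(P[...,2]>121)&(P[...,2]<129)&~red&(hsv[...,1]<60)]
        print("  headtop",len(hs),hs.mean(0).round(1), hs.min(0).round(1),hs.max(0).round(1))
        r=ok&(np.hypot(P[...,0]-m[0],P[...,1]-m[1])<230)&(P[...,2]>108)&(P[...,2]<128)&(hsv[...,2]<60)
        hb=P[r]; print("  handle",len(hb),hb.mean(0).round(1))
        if len(hb)>10:
            u,s,vt=np.linalg.svd(hb[:,:2]-hb[:,:2].mean(0)); pr=(hb[:,:2]-hb[:,:2].mean(0))@vt[0]; print("   dir",vt[0],np.ptp(pr))
E
```

```text
top table z -0.10113545993027628
[371 156  24  21 232] [384.26724138 165.44396552] z pct [129.9 131.9 149.8]
  tab 39 [ 602.5 -172.9  149.2]
  headtop 500 [ 617.4 -195.8  125.2] [ 554.4 -223.8  121. ] [ 649.  -156.   128.9]
  handle 844 [ 521.1 -140.6  120.8]
   dir [-0.89172581  0.45257605] 176.97777550638608
[153 171  16  30 284] [159.75704225 182.91197183] z pct [129.6 132.  150.2]
  tab 41 [554.3 167.6 149.5]
  headtop 546 [582.  170.5 125.3] [513.9 144.3 121. ] [612.7 200.4 128.7]
  handle 930 [479.9 205.2 120.6]
   dir [-0.9074773   0.42010112] 195.42952530639064
scene table z 0.3522760899817854
[363 171  17   9  73] [372.24657534 175.49315068] z pct [130.2 132.1 133.5]
  tab 0 None
  headtop 194 [592.7 163.  125.1] [519.7 143.3 121.1] [613.1 195.7 128.6]
  handle 358 [507.5 191.6 117.7]
   dir [ 0.92119781 -0.38909457] 201.45589488918444
[248 247   5   4  18] [250.22222222 248.61111111] z pct [147.8 149.8 151.3]
  tab 18 [ 603.5 -173.4  149.6]
  headtop 521 [ 615.5 -195.5  125. ] [ 536.2 -224.9  121. ] [ 649.5 -148.4  128.9]
  handle 514 [ 550.4 -160.3  120. ]
   dir [ 0.88292089 -0.46952178] 204.8323898536944
[240 259  15  17 165] [247.38787879 268.59393939] z pct [130.3 131.8 133.3]
  tab 0 None
  headtop 460 [ 624.3 -200.5  125.2] [ 556.6 -224.9  121. ] [ 649.5 -157.4  128.9]
  handle 514 [ 550.4 -160.3  120. ]
   dir [ 0.88292089 -0.46952178] 204.8323898536944
```

Run:
```python
from h import *
for n in ("top","scene"):
    ci=camera_info(n);p=cv2.imread(f"pics/{n}0.png");d=np.load(f"pics/{n}0d.npy")
    P=cloud(ci,d);ok=d>0
    c=np.array([623,-199.])
    for it in range(10):
        r=np.hypot(P[...,0]-c[0],P[...,1]-c[1])
        # far-side rim: bounding circle by min enclosing of points z in 123..128.5 excluding neck
        m=ok&(P[...,2]>123)&(P[...,2]<135)&(r<35)
        dirs=(P[...,0]-c[0])*-.89+(P[...,1]-c[1])*.45
        m&=dirs<10
        q=P[m][:,:2]
        hull=cv2.convexHull(q.astype(np.float32))[:,0]
        hull=hull[((hull-c)@[-.89,.45])<0]
        A=np.c_[2*hull,np.ones(len(hull))]; s=np.linalg.lstsq(A,(hull**2).sum(1),rcond=None)[0]
        c=s[:2]
    print(n,"centre",c.round(1),"r",np.sqrt(s[2]+c@c).round(1))
    r=np.hypot(P[...,0]-c[0],P[...,1]-c[1])
    m=ok&(P[...,2]>110)&(P[...,2]<128)&(r>75)&(r<172)&((P[...,0]-c[0])<0)
    h=P[m]; print(len(h),h.mean(0).round(1))
    # bin by radius: centre line
    v=h[:,:2].mean(0)-c; print("handle ang",np.arctan2(v[1],v[0]))
    vt=np.linalg.svd(h[:,:2]-h[:,:2].mean(0))[2][0]; print(np.arctan2(*(vt*np.sign(-vt[0]))[::-1]))
    t=P[ok&(P[...,2]>145)&(r<60)&(P[...,2]<155)]; tm=t.mean(0);v=tm[:2]-c; print("tab",tm.round(1),np.hypot(*v),np.arctan2(v[1],v[0]),t.min(0),t.max(0))
```

```text
top centre [ 624.7 -199.4] r 24.4
792 [ 516.3 -138.7  121.3]
handle ang 2.631314569112833
2.644462125569314
tab [ 602.5 -172.3  149.2] 34.95313191572359 2.256725612993099 [ 597.2581475  -179.06170175  145.80362336] [ 608.37519661 -166.17903206  151.60500371]
scene centre [ 624.6 -199.3] r 25.3
424 [ 517.1 -141.9  121.3]
handle ang 2.650545658488579
2.6331731820235196
tab [ 604.1 -172.6  148.5] 33.68594921870901 2.2250941899200454 [ 598.258942   -178.40544014  145.2014626 ] [ 610.30019718 -165.90508907  151.49650689]
```

Emit:
{"api": "step_arm", "payload": {
  "steps": [
    [[-3.4, 0, -3.6], 0],
    [[-3.4, 0, -3.6], 0],
    [[-3.4, 0, -3.6], 0],
    [[-3.4, 0, -3.6], 0],
    [[-3.4, 0, -3.6], 0]
  ],
  "claw": 255
}}

```text
clock: 0.6
position: [315.1, 401.2, 236.0]
tcp_rot: [-1.336, -0.979, 0.994]
contact_force: [1.0, -0.3, 0.3]
gripper_width: 12.0
```

Emit:
{"api": "step_arm", "payload": {
  "steps": [
    [[-3.4, -0.1, -3.6], 0],
    [[-3.4, -0.1, -3.6], 0],
    [[-3.4, -0.1, -3.6], 0],
    [[-3.4, -0.1, -3.6], 0],
    [[-3.4, -0.1, -3.6], 0]
  ]
}}

```text
clock: 1.1
position: [435.5, 182.3, 239.8]
tcp_rot: [-1.335, -0.979, 0.995]
contact_force: [0.9, 0.7, 0.2]
gripper_width: -0.2
```

Emit:
{"api": "step_arm", "payload": {
  "steps": [
    [[-3.4, 0, -3.6], 0],
    [[-3.4, 0, -3.6], 0],
    [[-3.4, 0, -3.6], 0],
    [[-3.4, 0, -3.6], 0],
    [[-2.5, 0, -2.6], 0]
  ]
}}

```text
clock: 1.6
position: [550.3, -27.6, 239.5]
tcp_rot: [-1.335, -0.979, 0.993]
contact_force: [0.6, 0.3, 0.2]
gripper_width: -0.0
```

Emit:
{"api": "step_arm", "payload": {
  "steps": [
    [[0, 0, 0], 0.14],
    [[0, 0, 0], 0.14],
    [[0, 0, 0], 0.14],
    [[0, 0, 0], 0.14],
    [[0, 0, 0], 0.14]
  ]
}}

```text
clock: 2.1
position: [550.4, -37.8, 237.2]
tcp_rot: [-1.537, -0.406, 0.427]
contact_force: [-0.6, -0.4, 0.5]
gripper_width: 0.2
```

```bash
cat >> h.py <<'E'
from scipy.spatial.transform import Rotation as R
C=np.array([624.5,-199.3])
def go(x,y,z):
    o=get_obs();M=R.from_rotvec(o['tcp_rot']).as_matrix()
    d=M.T@(np.array([x,y,z])-o['position'])
    print('clk %.2f'%o['clock'],'pos',o['position'].round(1),'zdir',np.arctan2(M[1,2],M[0,2]).round(3),'j7',o['joints'][6].round(2),'F',o['contact_force'].round(1),'shift cm',(d/10).round(2))
def pol(a,lon,lat):
    return C+lon*np.array([np.cos(a),np.sin(a)])+lat*np.array([-np.sin(a),np.cos(a)])
E
python3 -c "
from h import *
go(*pol(2.64,30,-50),240)"
```

```text
clk 2.10 pos [550.4 -37.8 237.2] zdir 2.102 j7 0.61 F [-0.6 -0.4  0.5] shift cm [  0.95  -0.26 -12.54]
```

```bash
python3 -c "
from h import *
print(get_obs()['joints'].round(3))"
```

```text
[-0.552  0.13   0.621  1.718 -0.067  1.329  0.614]
```

Emit:
{"api": "step_arm", "payload": {
  "steps": [
    [[0, 0, 0], 0.15],
    [[0, 0, 0], 0.15],
    [[0, 0, 0], 0.15],
    [[0, 0, 0], 0.15],
    [[0, 0, 0], 0.15]
  ]
}}

```text
clock: 2.6
position: [548.7, -37.8, 234.9]
tcp_rot: [-1.575, 0.183, -0.16]
contact_force: [0.3, 0.1, -0.7]
gripper_width: 0.1
```

Emit:
{"api": "step_arm", "payload": {
  "steps": [
    [[0, 0, 0], 0.15],
    [[0, 0, 0], 0.15],
    [[0, 0, 0], 0.15],
    [[0, 0, 0], 0.15],
    [[0, 0, 0], 0.15]
  ]
}}

```text
clock: 3.1
position: [547.0, -37.5, 232.7]
tcp_rot: [-1.454, 0.767, -0.747]
contact_force: [-0.1, 0.9, -0.2]
gripper_width: -0.2
```

Emit:
{"api": "step_arm", "payload": {
  "steps": [
    [[0, 0, 0], 0.15],
    [[0, 0, 0], 0.15],
    [[0, 0, 0], 0.15],
    [[0, 0, 0], 0.15],
    [[0, 0, 0], 0.15]
  ]
}}

```text
clock: 3.6
position: [545.2, -37.2, 230.5]
tcp_rot: [-1.162, 1.329, -1.315]
contact_force: [-0.1, 0.7, -0.9]
gripper_width: 0.0
```

```bash
python3 -c "
from h import *
go(*pol(2.64,30,-50),200)
print(get_obs()['joints'].round(3))"
```

```text
clk 3.60 pos [545.2 -37.2 230.5] zdir -0.148 j7 -1.61 F [-0.1  0.7 -0.9] shift cm [9.1  2.98 9.21]
[-0.718  0.148  0.808  1.734 -0.098  1.329 -1.607]
```

Emit:
{"api": "step_arm", "payload": {
  "steps": [
    [[0, 0, 0], 0.15],
    [[0, 0, 0], 0.15],
    [[0, 0, 0], 0.06]
  ]
}}

```text
clock: 3.9
position: [544.2, -37.0, 229.3]
tcp_rot: [-0.951, 1.587, -1.579]
contact_force: [0.8, 0.5, 0.1]
gripper_width: -0.0
```

```bash
python3 -c "
from h import *
go(*pol(2.64,30,-50),200)
print(get_obs()['joints'].round(3))"
```

```text
clk 3.90 pos [544.2 -37.  229.3] zdir -0.512 j7 -1.97 F [0.8 0.5 0.1] shift cm [ 5.19  2.84 11.95]
[-0.749  0.153  0.845  1.737 -0.105  1.329 -1.965]
```

Emit:
{"api": "step_arm", "payload": {
  "steps": [
    [[1.7, 0.8, 3.9], 0],
    [[1.7, 0.8, 3.9], 0],
    [[1.7, 0.8, 3.9], 0],
    [[0, 0, 0], 0]
  ]
}}

```text
clock: 4.3
position: [622.8, -137.1, 200.6]
tcp_rot: [-0.957, 1.586, -1.57]
contact_force: [-0.4, 0.5, 1.0]
gripper_width: 0.1
```

```bash
python3 -c "
from h import *
go(*pol(2.64,30,-50),148)
for n in ('wrist','top'):
  p,d=read_camera(n);cv2.imwrite(f'pics/{n}1.png',p);np.save(f'pics/{n}1d.npy',d)
"
```

```text
clk 4.30 pos [ 622.8 -137.1  200.6] zdir -0.505 j7 -1.66 F [-0.4  0.5  1. ] shift cm [0.27 5.27 0.26]
```

View pics/wrist1.png

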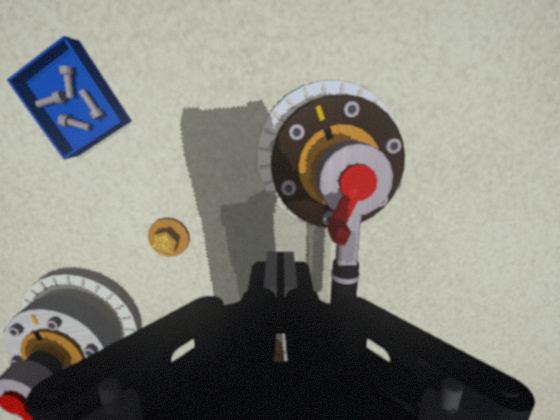

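View pics/top1.png

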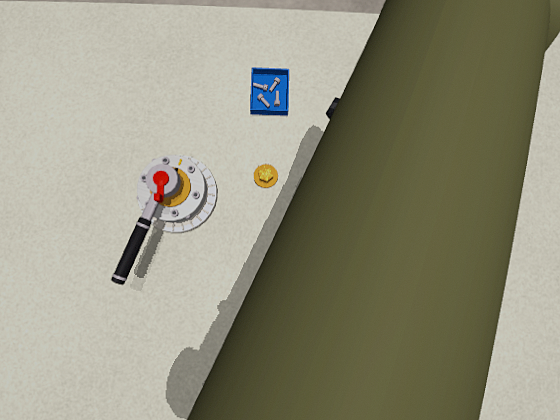

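Emit:
{"api": "step_arm", "payload": {
  "steps": [
    [[0.0, 2.5, 0.1], 0],
    [[0, 2.3, 0.1], 0],
    [[0, 0.3, 0], 0]
  ]
}}

```text
clock: 4.7
position: [623.0, -128.9, 151.7]
tcp_rot: [-0.954, 1.582, -1.557]
contact_force: [0.1, -0.1, 0.1]
gripper_width: 0.0
```

```bash
python3 -c "
from h import *
go(*pol(2.64,30,-30),147)
for n in ('wrist','scene'):
  p,d=read_camera(n);cv2.imwrite(f'pics/{n}2.png',p)
"
```

```text
clk 4.70 pos [ 623.  -128.9  151.7] zdir -0.496 j7 -1.64 F [ 0.1 -0.1  0.1] shift cm [3.1  0.49 0.51]
```

View pics/wrist2.png

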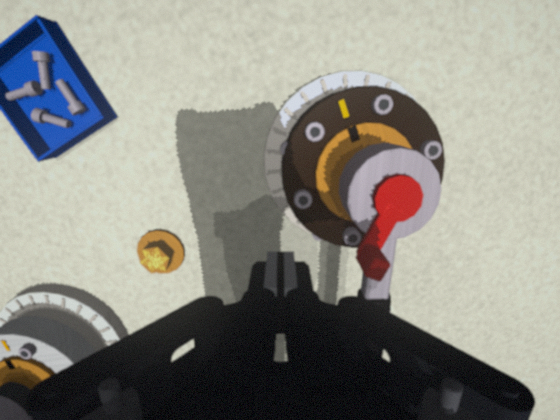

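View pics/scene2.png

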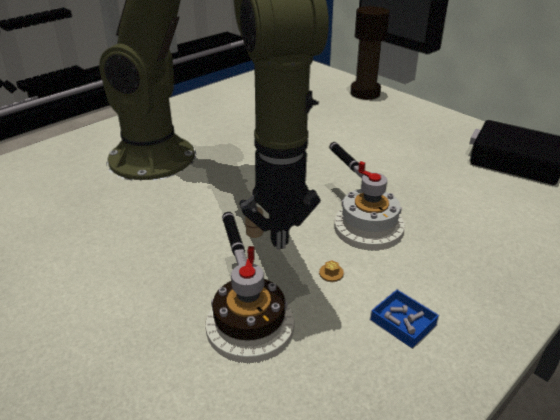

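Emit:
{"api": "step_arm", "payload": {
  "steps": [
    [[1.0, 0.5, 0.4], 0],
    [[1.0, 0.1, 0], 0],
    [[0.5, 0, 0], 0]
  ]
}}

```text
clock: 5.1
position: [617.0, -153.4, 151.4]
tcp_rot: [-0.949, 1.574, -1.556]
contact_force: [-0.2, -0.2, 0.8]
gripper_width: 0.1
```

```bash
python3 -c "
from h import *
go(*pol(2.64,30,-30),147)
"
```

```text
clk 5.10 pos [ 617.  -153.4  151.4] zdir -0.492 j7 -1.6 F [-0.2 -0.2  0.8] shift cm [ 0.66  0.44 -0.14]
```

Emit:
{"api": "step_arm", "payload": {
  "steps": [
    [[0, 0.5, 0], 0],
    [[0.5, 0.3, 0], 0],
    [[0.5, 0.1, 0], 0]
  ]
}}

```text
clock: 5.4
position: [612.7, -162.7, 143.5]
tcp_rot: [-0.944, 1.574, -1.556]
contact_force: [1.1, 3.4, 1.9]
gripper_width: 0.0
```

Emit:
{"api": "step_arm", "payload": {
  "steps": [
    [[0.5, 0.1, 0], 0],
    [[0.5, 0.1, 0], 0]
  ]
}}

```text
clock: 5.6
position: [608.4, -169.9, 141.5]
tcp_rot: [-0.943, 1.574, -1.552]
contact_force: [0.3, 2.9, 1.4]
gripper_width: 0.1
```

```bash
python3 -c "
from h import *
go(*pol(2.64,30,-7),147)
for n in ('wrist',):
  p,d=read_camera(n);cv2.imwrite(f'pics/{n}3.png',p)
"
```

```text
clk 5.60 pos [ 608.4 -169.9  141.5] zdir -0.491 j7 -1.56 F [0.3 2.9 1.4] shift cm [ 1.1  -0.54 -0.19]
```

View pics/wrist3.png

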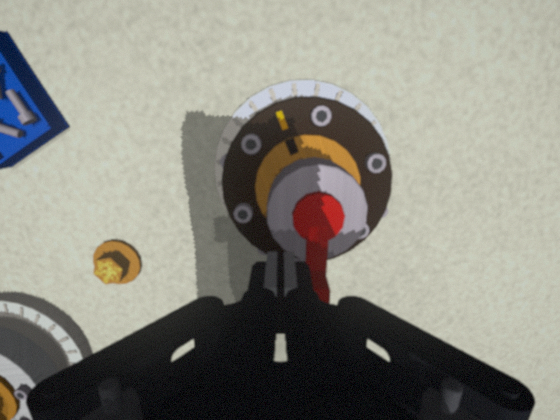

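Emit:
{"api": "step_arm", "payload": {
  "steps": [
    [[0, -0.4, 0], 0],
    [[0.3, -0.3, -0.1], 0],
    [[0.5, 0, -0.1], 0]
  ]
}}

```text
clock: 5.95
position: [602.9, -176.4, 148.1]
tcp_rot: [-0.943, 1.573, -1.552]
contact_force: [3.6, 1.2, -1.5]
gripper_width: 0.2
```

```bash
python3 -c "
from h import *
go(*pol(2.64,30,-5),147)
for n in ('wrist',):
  p,d=read_camera(n);cv2.imwrite(f'pics/{n}4.png',p)
"
```

```text
clk 5.95 pos [ 602.9 -176.4  148.1] zdir -0.491 j7 -1.55 F [ 3.6  1.2 -1.5] shift cm [ 0.47  0.11 -0.01]
```

View pics/wrist4.png

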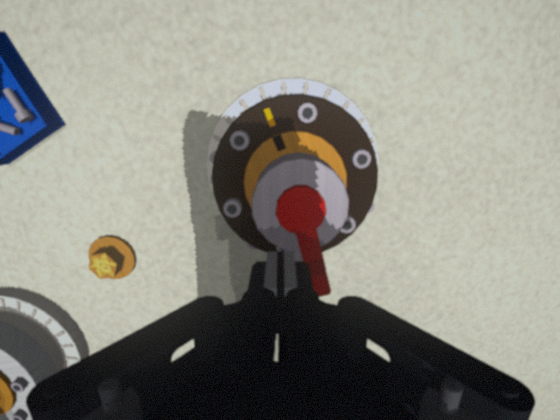

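Emit:
{"api": "step_arm", "payload": {
  "steps": [
    [[0.4, 0, 0], 0],
    [[0.3, 0, 0], 0]
  ]
}}

```text
clock: 6.2
position: [600.6, -182.3, 148.5]
tcp_rot: [-0.939, 1.571, -1.552]
contact_force: [6.1, 7.0, -2.1]
gripper_width: 0.1
```

Emit:
{"api": "step_arm", "payload": {
  "steps": [
    [[0.3, 0, 0], 0]
  ]
}}

```text
clock: 6.3
position: [600.5, -182.8, 148.5]
tcp_rot: [-0.936, 1.57, -1.548]
contact_force: [5.1, 7.7, -2.5]
gripper_width: -0.3
```

```bash
python3 -c "
from h import *
go(*pol(2.64,30,0),147)
for n in ('wrist','scene'):
  p,d=read_camera(n);cv2.imwrite(f'pics/{n}5.png',p)
"
```

```text
clk 6.30 pos [ 600.5 -182.8  148.5] zdir -0.489 j7 -1.53 F [ 5.1  7.7 -2.5] shift cm [ 0.29  0.15 -0.1 ]
```

View pics/wrist5.png

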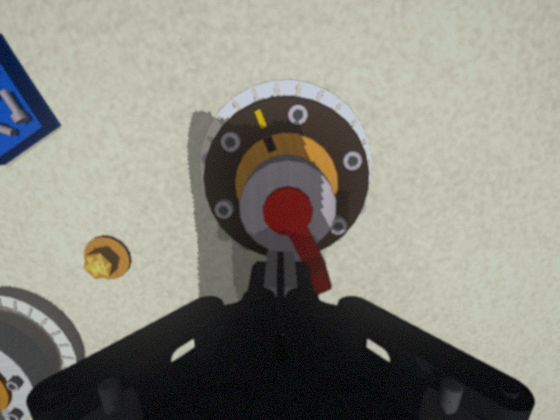

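View pics/scene5.png

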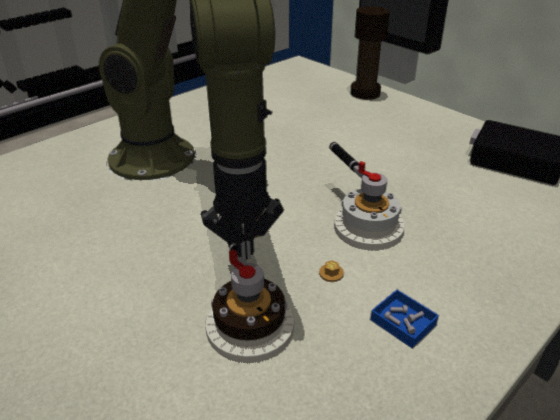

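Emit:
{"api": "step_arm", "payload": {
  "steps": [
    [[-0.8, -0.5, 0], 0],
    [[-0.3, -3, 0], 0],
    [[0, -3, -2], 0],
    [[0, 0, -4], 0],
    [[0, 0, -3], 0]
  ],
  "claw": 255
}}

```text
clock: 6.9
position: [522.7, -138.7, 216.5]
tcp_rot: [-0.947, 1.574, -1.564]
contact_force: [0.2, 0.6, 0.7]
gripper_width: 0.5
```

```bash
python3 -c "
from h import *
go(*pol(2.64,120,0),180)
for n in ('wrist','scene'):
  p,d=read_camera(n);cv2.imwrite(f'pics/{n}6.png',p);np.save(f'pics/{n}6d.npy',d)
"
```

```text
clk 6.90 pos [ 522.7 -138.7  216.5] zdir -0.498 j7 -1.75 F [0.2 0.6 0.7] shift cm [ 0.39  3.66 -0.12]
```

View pics/wrist6.png

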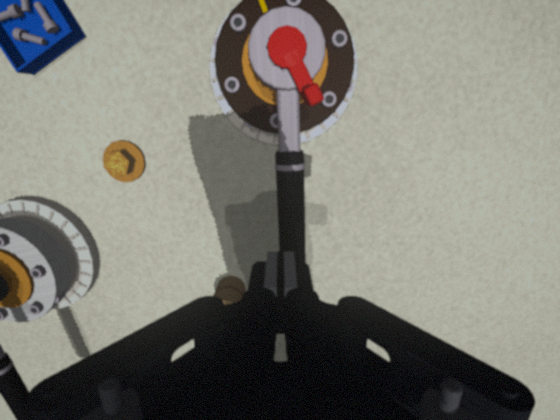

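View pics/scene6.png

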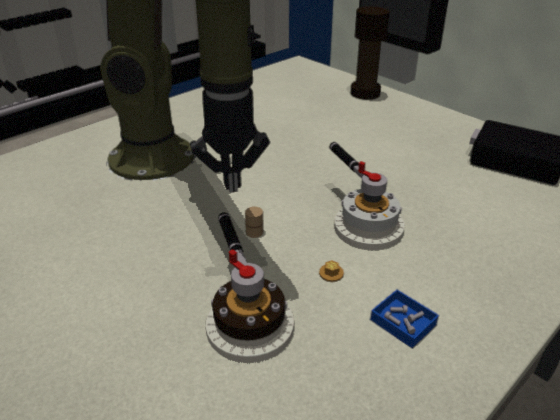

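```bash
python3 -c "
from h import *
d=np.load('pics/top0d.npy');P=cloud(camera_info('top'),d)
print(P[275:286:5,266:282:5].round(0).reshape(-1,3), P[275:286,266:282,2].max())
p,dd=read_camera('wrist')
p=cv2.imread('pics/wrist6.png');dd=np.load('pics/wrist6d.npy');ci=camera_info('wrist')
W=cloud(ci,dd)
hsv=cv2.cvtColor(p,cv2.COLOR_BGR2HSV)
red=((hsv[...,0]<6)|(hsv[...,0]>174))&(hsv[...,1]>150)&(dd>0)
r=np.hypot(W[...,0]-C[0],W[...,1]-C[1])
t=W[red&(W[...,2]>144)&(r<60)].mean(0)
h=W[(dd>0)&(W[...,2]>105)&(W[...,2]<127)&(r>40)&(r<95)&(np.arange(420)[:,None]<230)]
m=h.mean(0);a=lambda v:np.arctan2(v[1]-C[1],v[0]-C[0])
print(t,m,a(t),a(m),'lever',a(t)-a(m))
"
```

```text
[[438.  -3.  53.]
 [438. -12.  55.]
 [439. -21.  54.]
 [439. -29.  56.]
 [430.  -4.  55.]
 [430. -12.  51.]
 [430. -21.  53.]
 [430. -30.  57.]
 [421.  -4.  55.]
 [421. -13.  53.]
 [421. -21.  54.]
 [422. -30.  55.]] 59.18497836909364
[ 590.47505453 -196.64914802  150.07463399] [ 563.47717302 -167.53758415  121.13394007] 3.063840639725406 2.6616794216961965 lever 0.40216121802920934
```

Emit:
{"api": "step_arm", "payload": {
  "steps": [
    [[0.3, 1, 0], 0],
    [[0, 0.5, 0], 0],
    [[0, 1.0, 0], 0],
    [[0, 0, 0], 0]
  ],
  "claw": 110
}}

```text
clock: 7.45
position: [522.3, -144.0, 189.4]
tcp_rot: [-0.946, 1.574, -1.567]
contact_force: [-0.3, 0.8, 0.5]
gripper_width: 48.6
```

```bash
python3 -c "
from h import *
go(*pol(2.65,120,0),102)
p,d=read_camera('wrist');cv2.imwrite('pics/wrist7.png',p)
"
```

```text
clk 7.45 pos [ 522.3 -144.   189.4] zdir -0.499 j7 -1.72 F [-0.3  0.8  0.5] shift cm [-0.04  8.74 -0.29]
```

View pics/wrist7.png

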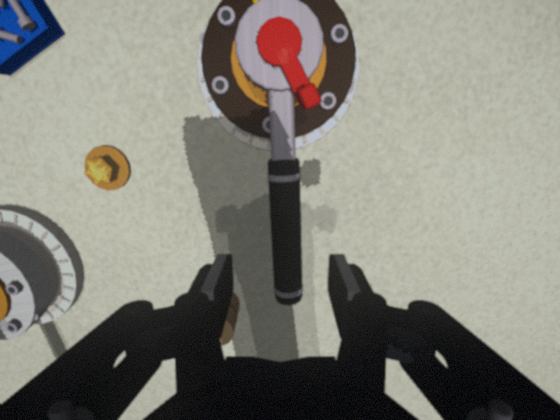

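Emit:
{"api": "step_arm", "payload": {
  "steps": [
    [[0, 3, 0], 0],
    [[0, 3, 0], 0],
    [[0, 2.5, 0], 0],
    [[0, 0.3, 0], 0]
  ]
}}

```text
clock: 7.9
position: [524.1, -146.2, 100.2]
tcp_rot: [-0.944, 1.57, -1.571]
contact_force: [-0.6, -0.4, -0.0]
gripper_width: 48.6
```

```bash
python3 -c "
from h import *
go(*pol(2.65,120,0),102)
p,d=read_camera('wrist');cv2.imwrite('pics/wrist8.png',p)
"
```

```text
clk 7.90 pos [ 524.1 -146.2  100.2] zdir -0.5 j7 -1.63 F [-0.6 -0.4 -0. ] shift cm [-0.05 -0.17 -0.65]
```

View pics/wrist8.png

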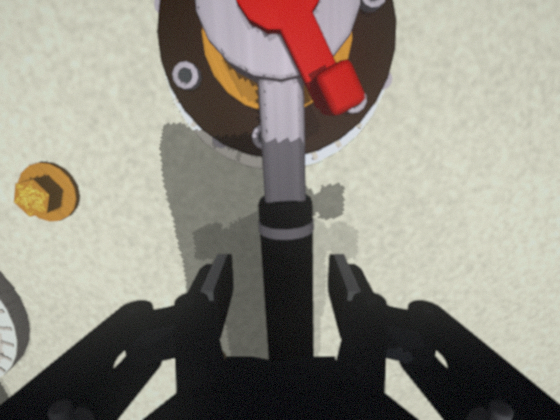

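Emit:
{"api": "step_arm", "payload": {
  "steps": [
    [[1.2, 0, 0.0], -0.1],
    [[1.2, 0, 0], -0.1],
    [[1.2, 0, 0], -0.1],
    [[1.2, 0, 0.05], -0.1]
  ]
}}

```text
clock: 8.35
position: [513.2, -189.6, 105.9]
tcp_rot: [-1.178, 1.268, -1.271]
contact_force: [-0.0, 2.1, -1.4]
gripper_width: 48.6
```

```bash
cat >> h.py <<'E'
def rep():
    o=get_obs();v=o['position'][:2]-C;M=R.from_rotvec(o['tcp_rot']).as_matrix()
    print('rad',np.hypot(*v).round(1),'ang',(np.arctan2(v[1],v[0])%(2*np.pi)).round(3),'yaw',(np.arctan2(M[1,2],M[0,2])+np.pi).round(3),'z',o['position'][2].round(1),'F',o['contact_force'].round(1),'j',o['joints'].round(2))
E
python3 -c "
from h import *
rep()"
```

```text
rad 111.8 ang 3.055 yaw 3.062 z 105.9 F [-0.   2.1 -1.4] j [-0.42  0.28  0.83  1.89 -0.23  1.07 -1.15]
```

Emit:
{"api": "step_arm", "payload": {
  "steps": [
    [[1.2, 0.3, -0.2], -0.1],
    [[1.2, 0.2, -0.1], -0.1],
    [[1.2, 0.1, -0.1], -0.1]
  ]
}}

```text
clock: 8.65
position: [515.0, -221.4, 105.2]
tcp_rot: [-1.307, 1.032, -1.034]
contact_force: [1.0, 5.5, -3.2]
gripper_width: 48.7
```

```bash
python3 -c "
from h import *
rep()
for n in ('wrist','scene'):
  p,d=read_camera(n);cv2.imwrite(f'pics/{n}9.png',p)
"
```

```text
rad 111.7 ang 3.34 yaw 3.377 z 105.2 F [ 1.   5.5 -3.2] j [-0.31  0.3   0.78  1.86 -0.24  1.07 -0.77]
```

View pics/wrist9.png

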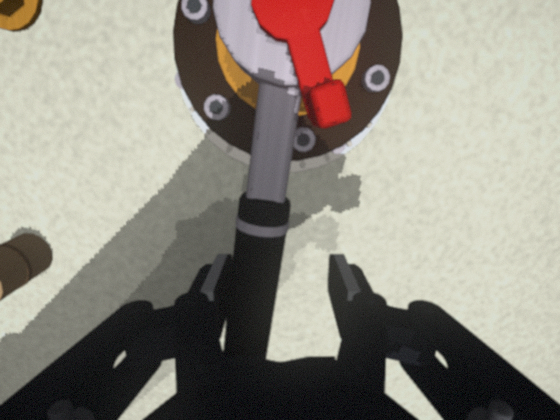

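View pics/scene9.png

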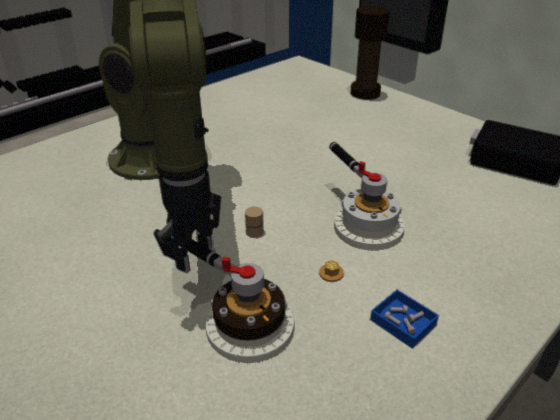

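Emit:
{"api": "step_arm", "payload": {
  "steps": [
    [[1.2, 0.1, -0.2], -0.1],
    [[1.2, 0.1, -0.2], -0.1],
    [[1.2, 0.1, -0.2], -0.1],
    [[1.2, 0.1, -0.2], -0.1]
  ]
}}

```text
clock: 9.15
position: [531.3, -260.3, 105.2]
tcp_rot: [-1.431, 0.72, -0.725]
contact_force: [-1.3, 5.5, 1.8]
gripper_width: 48.7
```

```bash
python3 -c "
from h import *
rep()
p,d=read_camera('scene');cv2.imwrite('pics/s10.png',cv2.resize(p[240:370,180:320],None,fx=4,fy=4,interpolation=cv2.INTER_CUBIC))
p,d=read_camera('wrist');cv2.imwrite('pics/w10.png',p)
"
```

```text
rad 111.4 ang 3.721 yaw 3.784 z 105.2 F [-1.3  5.5  1.8] j [-0.16  0.36  0.7   1.78 -0.27  1.09 -0.3 ]
```

View pics/s10.png

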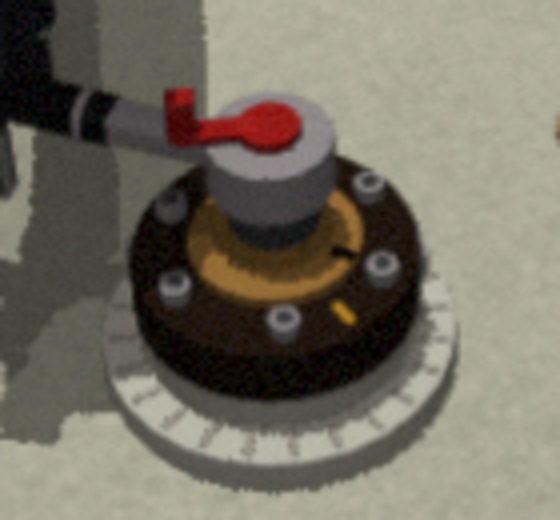

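View pics/w10.png

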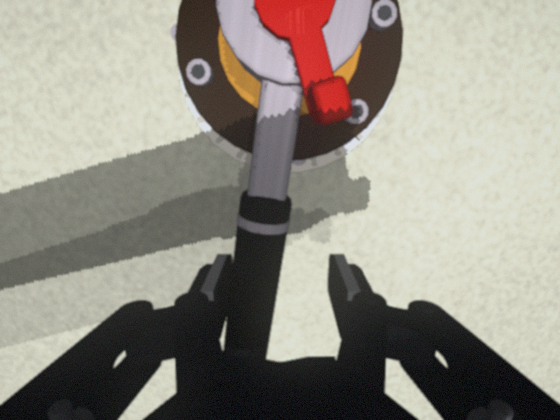

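```bash
cat >> h.py <<'E'
def mark(p,d,n='scene'):
    ci=camera_info(n);P=cloud(ci,d);r=np.hypot(P[...,0]-C[0],P[...,1]-C[1])
    hsv=cv2.cvtColor(p,cv2.COLOR_BGR2HSV)
    m=(d>0)&(r<35)&(r>24)&(P[...,2]>66)&(P[...,2]<85)
    dark=m&(hsv[...,2]<45)
    a=np.arctan2(P[...,1]-C[1],P[...,0]-C[0])
    v,u=np.nonzero(dark)
    print(len(v),'flange z',np.median(P[...,2][m]).round(1))
    k,L,S,c=cv2.connectedComponentsWithStats(dark.astype(np.uint8),connectivity=8)
    for i in range(1,k):
        if S[i,4]>=2: print(S[i,4],c[i].round(1),'ang',np.median(a[L==i]).round(3),'r',r[L==i].mean().round(1))
E
python3 -c "
from h import *
mark(cv2.imread('pics/scene0.png'),np.load('pics/scene0d.npy'))
p,d=read_camera('scene');mark(p,d)"
```

```text
17 flange z 70.6
14 [258.9 308.6] ang -0.112 r 29.0
13 flange z 70.6
13 [265.2 302.5] ang 0.444 r 29.1
```

Emit:
{"api": "step_arm", "payload": {
  "steps": [
    [[1.2, 0.1, -0.2], -0.1],
    [[1.2, 0.1, -0.2], -0.1],
    [[0.6, 0.1, -0.1], -0.03]
  ]
}}

```text
clock: 9.6
position: [546.7, -282.5, 103.8]
tcp_rot: [-1.481, 0.548, -0.55]
contact_force: [-3.8, 2.8, 4.0]
gripper_width: 48.7
```

```bash
python3 -c "
from h import *
rep()
p,d=read_camera('scene');mark(p,d)"
```

```text
rad 113.9 ang 3.961 yaw 4.009 z 103.8 F [-3.8  2.8  4. ] j [-0.08  0.4   0.65  1.72 -0.29  1.11 -0.04]
12 flange z 70.7
11 [266.3 299.5] ang 0.731 r 29.2
```

Emit:
{"api": "step_arm", "payload": {
  "steps": [
    [[-0.8, 0, 0], 0],
    [[-0.5, 0, 0], 0],
    [[0, 0, 0], 0]
  ],
  "claw": 70
}}

```text
clock: 9.95
position: [536.0, -275.5, 104.8]
tcp_rot: [-1.484, 0.552, -0.558]
contact_force: [0.6, 0.2, 0.7]
gripper_width: 61.7
```

```bash
python3 -c "
from h import *
rep()
p,d=read_camera('wrist');cv2.imwrite('pics/w11.png',p)"
```

```text
rad 116.8 ang 3.852 yaw 4.002 z 104.8 F [0.6 0.2 0.7] j [-0.1   0.37  0.66  1.76 -0.27  1.1  -0.07]
```

View pics/w11.png

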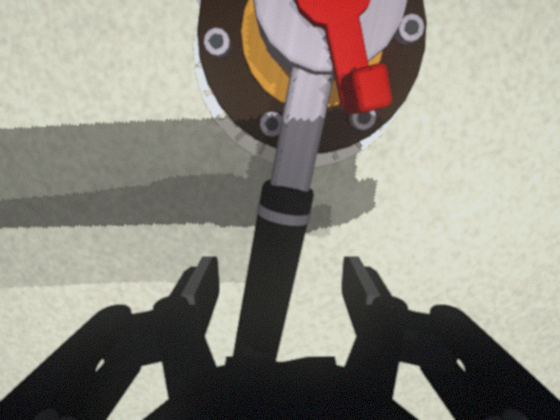

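Handle (column ~265) lies clear between the fingers (200 and 360), and the force is nil. I'll lift away.

Emit:
{"api": "step_arm", "payload": {
  "steps": [
    [[0, -2, 0], 0],
    [[0, -4, 0], 0],
    [[0, -4, 0], 0],
    [[0, -2, -3], 0],
    [[0, 0, -3], 0]
  ]
}}

```text
clock: 10.5
position: [497.7, -319.0, 227.8]
tcp_rot: [-1.486, 0.547, -0.555]
contact_force: [-0.3, -0.4, -0.3]
gripper_width: 61.9
```

Emit:
{"api": "step_arm", "payload": {
  "steps": [
    [[0, 0, 0], 0],
    [[0, 0, 0], 0]
  ]
}}

```text
clock: 10.7
position: [495.0, -323.3, 229.7]
tcp_rot: [-1.486, 0.551, -0.564]
contact_force: [0.4, 1.1, 0.2]
gripper_width: 62.0
```

```bash
python3 -c "
from h import *
rep()
p,d=read_camera('scene');mark(p,d);cv2.imwrite('pics/s12.png',p)
W=cloud(camera_info('scene'),d);r=np.hypot(W[...,0]-C[0],W[...,1]-C[1])
a=lambda v:np.arctan2(v[1]-C[1],v[0]-C[0])%6.283
t=W[(d>0)&(W[...,2]>145)&(W[...,2]<153)&(r<50)].mean(0)
h=W[(d>0)&(W[...,2]>108)&(W[...,2]<127)&(r>40)&(r<170)].mean(0)
print(t,h,a(t),a(h),a(t)-a(h))"
```

```text
rad 179.3 ang 3.905 yaw 3.999 z 229.7 F [0.4 1.1 0.2] j [-0.08  0.23  0.73  1.65 -0.17  1.31 -0.04]
14 flange z 70.6
13 [266.4 299.4] ang 0.704 r 29.4
[ 610.00813462 -230.25329396  148.430975  ] [ 543.95683887 -268.76740289  118.45198392] 4.274330500213902 3.8531060474929877 0.4212244527209146
```

View pics/s12.png

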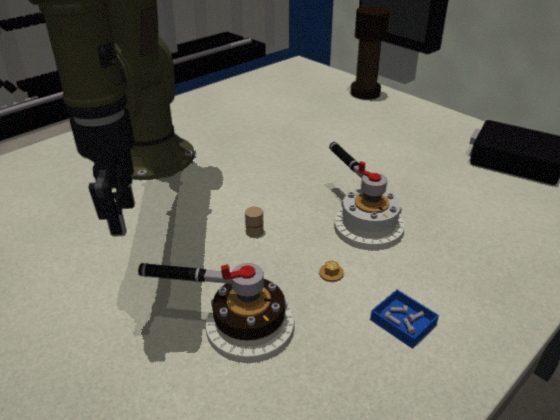

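Plug is at about 0.82 rad and the lever at about +0.42. The arm is clear and the silver cell's ratchet is unchanged.

```bash
python3 -c "
from plant import *
print(finish_job())"
```

```text
the job is handed in; nothing more can be done
None
```

I flipped the brown cell's lever to the loosen stop and swung its handle counterclockwise until the plug had turned about 0.82 rad (47°). I then let go, backed the arm clear and handed the job in at about 11 s of the 58 s allowed. It reports no verdict.

- **Lever:** I pushed the tab with closed fingers until it stalled at about 9 N. My last camera check put it at about +0.42 rad from the handle, on the loosen side. An earlier wrist view gave +0.40.
- **Plug:** the paint mark read 0.84 rad just before release and 0.82 rad after. That is slightly past 45° and well above the 0.6 rad limit. I put the uncertainty at a few hundredths of a radian, because the mark covers only about 13 pixels.
- **Arm:** the fingers are open and about 10 cm above the handle, with contact force at noise level (about 1 N).
- **Silver cell:** its ratchet looks the same as at the start in the last picture. I checked this by eye and did not measure its tab again.

While pushing the tab, the fingertips dipped about 6 mm lower than intended and may have brushed the lever's flat arm, so I raised them and carried on. No other checks failed or disagreed.

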